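# Set two serving slates overhanging the chopping block

## Robot

A 6-joint arm with a two-finger parallel gripper is mounted at the origin on the work surface. World frame = base frame: x ahead of the robot, y to its left, z up, the work surface at z = 0. Lengths are in m, angles in rad, forces in N, time in s.
With the tool pointing down it reaches from about 0.35 to 0.975 m from the base axis. Payload 4.9 kg.
Tool frame: the origin (TCP) lies on the mounting face of the last link; the fingertips stand 173 mm ahead of it and the grasp point (between the pads) lies 155 mm ahead of it; z points along the fingers, y is the line along which they close (so a half turn about z gives the same grasp; the last joint's range is limited). The gripper opens to 85 mm and grips with 20 to 120 N. Pads are 22 mm wide; open, the fingers measure 114 mm over their backs; the gripper's body (76 mm by 85 mm) begins 54 mm behind the grasp point. The pads swing forward as they close: fully open they stand 13 mm farther back than shut.
Start: joints at [-1.426, 0.053, 1.613, -0, 1.476, -0.119], TCP at [0.163, -0.603, 0.405] pointing down, gripper open.
Joint ranges: [-3.01, 3.01], [-1.01, 2.22], [0.06, 2.58], [-1.02, 4.17], [0.09, 2.62], [-3.14, 3.14]. Speed limits (rad/s): [2.57, 2.57, 3.14, 3.14, 3.14, 3.14].

## Interface

Orientations are given as a rotation vector (axis times angle).
In Python, from station import monitor, eyes, finish_job gives the robot as it stands. The module is installed in compiled form; this text tells all that it offers.
- The arm moves only by the tool step_arm, never from a script. Its argument "commands" is a list of rows, each a list of 3 entries, a list of its own where there are three numbers: the opening in per cent of the stroke, from 0 (shut) to 100 (fully open), then the shift along the tool's x, y, z in mm, then the turn about the tool's z in degrees. In form: [[hand, [x, y, z], yaw], ...]. A call has 1 to 12 rows; each row is the pose to reach, as a shift and turn from the pose commanded when the call began, along the tool's axes at that moment; what a row does not reach only later rows make up. A row lasts 1/8 s, in which the tool goes at most 62.5 mm and 10.7 degrees, less where a joint would pass 70% of its speed; a pose out of reach is approached as far as the arm can. A call with a gripper value outside its range is refused whole. The fingers move at their own pace and stop on an object; "squeeze" is the grip in N (left out, the last holds). Time passes only in rows, so rows that repeat a pose let the fingers close. It gives the time, the measured TCP pose, the force, the opening and the grip force at its end, in the units of the state.
- monitor.get_obs(): the state, without advancing time (a new reading comes with each control period).
- eyes.get_image(name): name is "side" or "top" or "wrist"; returns the picture (400x640x3 uint8, red, green, blue); there is no depth.
- eyes.camera_info(name): a dict with "camera_matrix" (3x3 intrinsics, pixels), "extrinsics" (4x4, takes a point from camera to world coordinates). Camera axes: x right, y down, z forward; pixel columns grow to the right and rows downward; lengths in m; the calibration is good to about 2 mm. A picture is of the moment at which its call begins: read the wrist's pose just before it. camera_info takes no time and is no camera call; for the wrist camera it gives the pose at the moment of the call.
- finish_job(): hands the job in; it is judged then, once.
The state is a dict: "t": time; "q": joint angles; "dq": joint speeds; "effort": joint torques, N m; "tool_pos": TCP position; "tool_rot": TCP orientation; "contact_force": force on the tool from outside, world axes, zero at the start; "wrist_torque": the same for the moment, N m; "opening": finger opening in m; "grip_force": force on a finger pad.
Only numpy, scipy, OpenCV 4.12 (cv2) and the standard library are available. Lean on these libraries where they do the work, as an engineer would, in place of code of your own. Each camera call takes 0.05 s, during which the arm holds its last target. There are 200 camera calls.

## Task

The two thin slates lie flat on the wooden chopping block, where nobody can get fingers under them. Push each one toward the block's edge nearest the robot, using pushes only and never lifting it, until a third of its length sticks out over that edge (50 mm for the long slate, lying lengthwise, and 35 mm for the square one), and leave both squared up to the edge. Leave the bowl, tongs, salt cellar, jar and pepper mill where they stand.

Things in the scene. Friction and masses are not known exactly. Their poses are not given: they have to be found in the camera images.
- block: Fixed light-wood chopping block on the counter, 290 (x) by 460 (y) by 40 mm high, top at height 40 mm. Origin: centre of its underside; x points away from the robot, roughly, y along its long side. It stands turned by up to 7 degrees. A fixed steel control box and a wooden caddy, up to 120 mm high, stand on the counter beyond its far side.
- block_edge (a point): Middle of the block's top edge on the side nearest the robot, at height 40 mm. Axes as the block's: x runs in over the block, away from the edge, y along the edge, z up. A point with negative x here lies beyond the edge.
- slate_long: Long dark-grey slate, loose, 150 (x) by 90 (y) by 8 mm thick, about 0.3 kg, lying flat on the block with its length (x) across the edge, up to 15 degrees askew. Origin: centre of its underside. At 50 mm overhang its centre is 25 mm in from the edge.
- slate_square: Square dark-grey slate, loose, 105 by 105 by 8 mm thick, about 0.25 kg, lying flat on the block beside the long one (left or right of it, varies), up to 15 degrees askew. Origin: centre of its underside. At 35 mm overhang its centre is 17.5 mm in from the edge.
- pinch_bowl: Olive ceramic pinch bowl, loose, 64 mm across, 28 mm high, standing on the block between the slates. Origin: centre of its underside. Leave alone.
- tongs: Steel locking tongs, loose, about 265 mm long, 55 mm wide and 16 mm high, lying on the counter to the robot's right of the block. Origin: near mid-length, underside. Leave alone.
- salt_cellar: Walnut salt cellar with swivel lid, loose, 90 mm across, 72 mm high, on the counter to the left of the block. Origin: centre of its underside. Leave alone.
- latch_jar: Squat glass jar with a wire latch, loose, 94 mm across, 94 mm high, on the counter to the left of the block. Origin: centre of its underside. Leave alone.
- pepper_mill: Turned walnut pepper mill, loose, 56 mm across, 160 mm high, on the counter to the right of the block, beyond the tongs. Origin: centre of its underside. Leave alone.
Not all that is in view belongs to the job. What is shaped like the slate_long but blue or orange is not meant.

How it is judged:
By the outcome, as a careful person would: the job done as asked, in the order asked, and still so for the second after the job is handed in, with the robot touching nothing.
It also fails if it takes over 48 s, if anything falls off the work surface, if the arm or the gripper's body presses on something with over 40 N, if the wrist force passes 120 N, or if a joint passes its speed limit or range.

## Working session

There is one attempt and no reset: what is moved stays moved. The work goes in short steps, Python scripts to look and compute and a tool call to move; the robot and the scene stay as the last step left them, time stands still between calls to the robot, and variables do not carry over. Pictures are saved under pics/ and viewed, at most 10 in all, crops included, and the job is handed in when it is done.

Besides the shell and the picture viewer there is one more tool, called after "Emit:" as a command line: name --argument value ..., lists and objects as JSON in quotes. step_arm: Moves the arm, as the interface text tells. Its arguments: {"type":"object","properties":{"commands":{"type":"array"},"squeeze":{"type":"number"}},"required":["commands"]}

```bash
mkdir -p pics
python3 - <<'E'
from station import monitor, eyes
import cv2,numpy as np
for n in ["side","top"]:
    im=eyes.get_image(n); cv2.imwrite(f"pics/{n}0.png",im[:,:,::-1]); i=eyes.camera_info(n)
    print(n,np.round(i["camera_matrix"],1).tolist(),np.round(i["extrinsics"],3).tolist())
o=monitor.get_obs(); print(o["t"],o["tool_pos"],o["tool_rot"],o["opening"])
E
```

```text
side [[488.5, 0.0, 320.2], [0.0, 488.5, 197.7], [0.0, 0.0, 1.0]] [[-0.775, -0.429, 0.464, -0.156], [-0.632, 0.537, -0.559, 0.719], [-0.01, -0.726, -0.687, 0.932], [0.0, 0.0, 0.0, 1.0]]
top [[483.9, 0.0, 318.0], [0.0, 483.9, 198.3], [0.0, 0.0, 1.0]] [[-0.003, -0.996, 0.091, 0.319], [-1.0, 0.005, 0.019, 0.002], [-0.019, -0.091, -0.996, 1.37], [0.0, 0.0, 0.0, 1.0]]
0.1 [ 0.1629202  -0.60314578  0.40359057] [-3.11247188e+00 -4.12886702e-01  2.82768882e-05] 0.084969679171535
```

View pics/top0.png

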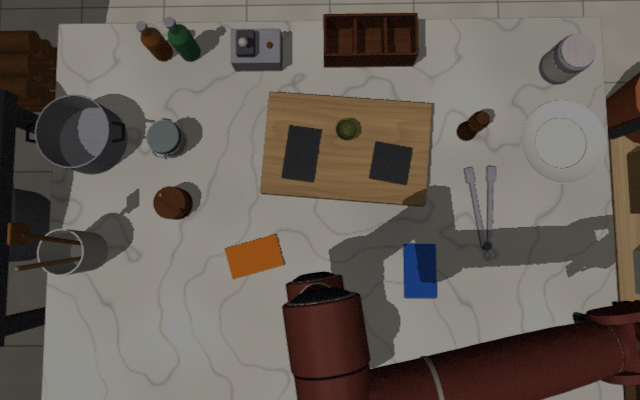

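View pics/side0.png

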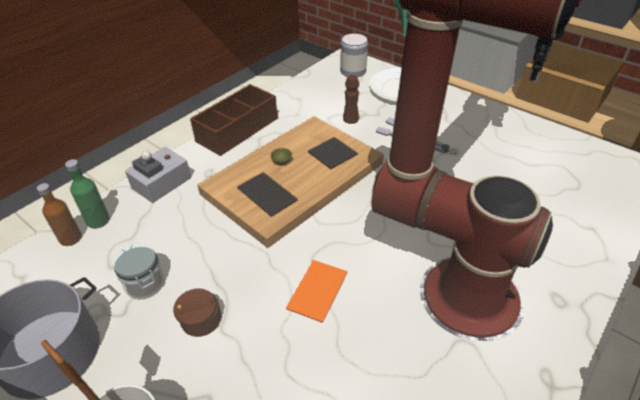

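The top view shows the block with corners near (268,93), (432,103), (426,205) and (262,194). The long slate is at (302,153), the square one at (391,163), and the bowl at (347,129). The side view shows the same, unobstructed.

```bash
cat > h.py <<'E'
from station import monitor, eyes
import cv2,numpy as np
def ray(name,uv,info=None):
    i=info or eyes.camera_info(name); K=np.array(i["camera_matrix"]);T=np.array(i["extrinsics"])
    d=np.c_[np.atleast_2d(uv),np.ones(len(np.atleast_2d(uv)))]@np.linalg.inv(K).T@T[:3,:3].T
    return T[:3,3],d
def plane(name,uv,z,info=None):
    c,d=ray(name,uv,info); return c+d*((z-c[2])/d[:,2])[:,None]
def tri(a,ua,b,ub):
    (c1,d1),(c2,d2)=ray(a,ua),ray(b,ub); d1,d2=d1[0],d2[0]
    s=np.linalg.lstsq(np.c_[d1,-d2],c2-c1,rcond=None)[0]; p,q=c1+s[0]*d1,c2+s[1]*d2
    return (p+q)/2,np.linalg.norm(p-q)
def quad(mask):
    """four sides fitted by lines to the largest contour; returns 4 corners"""
    cs=cv2.findContours(mask,cv2.RETR_EXTERNAL,cv2.CHAIN_APPROX_NONE)[0]; c=max(cs,key=cv2.contourArea)
    h=cv2.convexHull(c); e=.02
    while len(a:=cv2.approxPolyDP(h,e*cv2.arcLength(h,True),True))>4: e+=.005
    a=a[:,0].astype(float); P=c[:,0].astype(float); L=[]
    for k in range(4):
        p,q=a[k],a[(k+1)%4]; n=np.linalg.norm(q-p); u=(q-p)/n; r=P-p; t=r@u; w=abs(r@[-u[1],u[0]])
        s=P[(t>.12*n)&(t<.88*n)&(w<3)].astype(np.float32)
        vx,vy,x,y=cv2.fitLine(s,cv2.DIST_HUBER,0,.01,.01).ravel(); L.append(np.cross([x,y,1],[x+vx,y+vy,1]))
    o=[np.cross(L[k-1],L[k]) for k in range(4)]; o=np.array([v[:2]/v[2] for v in o])
    m=o.mean(0); return m+(o-m)*(1+.5/np.linalg.norm(o-m,axis=1,keepdims=True)*1.2)
def slate_masks(im,roi):
    hsv=cv2.cvtColor(im,cv2.COLOR_RGB2HSV); m=((hsv[...,2]<85)&(hsv[...,1]<90)).astype(np.uint8)*255
    z=np.zeros_like(m); x0,y0,x1,y1=roi; z[y0:y1,x0:x1]=m[y0:y1,x0:x1]; return cv2.morphologyEx(z,cv2.MORPH_OPEN,np.ones((3,3)))
E
cat > m1.py <<'E'
from h import *
im=eyes.get_image("top"); hsv=cv2.cvtColor(im,cv2.COLOR_RGB2HSV)
for p in [(280,110),(302,153),(391,163),(347,129),(250,150)]: print(p,hsv[p[1],p[0]])
w=((hsv[...,1]>60)&(hsv[...,0]<25)&(hsv[...,2]>95)).astype(np.uint8)*255; z=np.zeros_like(w); z[80:220,250:445]=w[80:220,250:445]
z=cv2.morphologyEx(z,cv2.MORPH_OPEN,np.ones((3,3)))
def rep(n,px,zz):
    X=plane("top",px,zz); print(n,np.round(px,1).tolist(),np.round(X[:,:2]*1000).tolist(),"sides",np.round([1000*np.linalg.norm(X[k]-X[k-1]) for k in range(4)]),"c",np.round(X.mean(0)*1000)); return X
rep("block",quad(z),.04)
S=eyes.get_image("side")
for n,r,rs in [("long",(275,118,328,190),(230,165,302,222)),("square",(362,135,416,190),(302,132,362,172))]:
    a=quad(slate_masks(im,r)); rep(n,a,.048)
    b=quad(slate_masks(S,rs))
    X=plane("top",a,.048)
    for p,q in zip(a,X): # match each top corner to the side corner nearest its projection
        i=eyes.camera_info("side"); c=np.linalg.inv(i["extrinsics"])@np.r_[q,1]; u=np.array(i["camera_matrix"])@c[:3]; u=u[:2]/u[2]
        s=b[np.argmin(np.linalg.norm(b-u,axis=1))]; t,g=tri("top",p,"side",s); print("  tri",np.round(t*1000),round(g*1000,1))
E
python3 m1.py
```

```text
(280, 110) [ 16 121 118]
(302, 153) [150   7  36]
(391, 163) [83 30 34]
(347, 129) [ 31 123  62]
(250, 150) [ 21  18 140]
block [[268.8, 91.7], [431.6, 103.5], [425.8, 194.3], [259.2, 194.3]] [[744.0, 165.0], [706.0, -291.0], [450.0, -269.0], [453.0, 190.0]] sides [292. 458. 256. 459.] c [588. -51.  40.]
long [[289.1, 124.8], [320.7, 129.1], [312.9, 181.6], [281.6, 177.6]] [[646.0, 107.0], [633.0, 19.0], [486.0, 41.0], [498.0, 128.0]] sides [150.  89. 149.  87.] c [566.  74.  48.]
  tri [646. 106.  46.] 2.7
  tri [634.  19.  44.] 0.3
  tri [487.  41.  43.] 0.2
  tri [499. 128.  45.] 0.4
square [[375.5, 141.3], [412.3, 147.5], [406.0, 184.3], [368.7, 177.6]] [[598.0, -132.0], [580.0, -234.0], [477.0, -214.0], [497.0, -112.0]] sides [103. 103. 104. 104.] c [ 538. -173.   48.]
  tri [ 598. -133.   44.] 1.1
  tri [ 581. -235.   42.] 0.4
  tri [ 478. -215.   43.] 0.1
  tri [ 497. -113.   45.] 0.0
```

Run:
```python
from h import *
im=eyes.get_image("top"); g=cv2.cvtColor(im,cv2.COLOR_RGB2GRAY)
for u in (270,300,330,345,360,390,420):
    v0=int(194+ (u-262)*11/164); print(u,v0-10,g[v0-10:v0+7,u].tolist(), "far",int(92+(u-268)*10/164)-5,g[int(92+(u-268)*10/164)-5:][:10,u].tolist())
a=[plane("top",[[u,v]],.04)[0]*1000 for u,v in [(269,92),(432,103)]]; print(np.round(a))
cv2.imwrite("pics/c1.png",cv2.resize(im[80:220,245:445,::-1],None,fx=4,fy=4,interpolation=cv2.INTER_NEAREST))
```

```text
270 184 [94, 93, 90, 91, 91, 91, 89, 90, 90, 82, 75, 129, 137, 137, 136, 137, 138] far 87 [136, 133, 133, 130, 108, 97, 98, 98, 94, 88]
300 186 [91, 92, 92, 93, 96, 97, 92, 87, 92, 80, 58, 109, 139, 139, 140, 139, 139] far 88 [134, 135, 133, 129, 117, 96, 89, 95, 96, 97]
330 188 [95, 96, 95, 92, 90, 94, 96, 94, 96, 94, 69, 92, 139, 140, 140, 139, 140] far 90 [135, 136, 137, 134, 131, 106, 86, 97, 99, 99]
345 189 [95, 94, 97, 96, 96, 97, 91, 91, 94, 95, 79, 85, 138, 136, 136, 137, 137] far 91 [118, 116, 121, 124, 128, 121, 77, 95, 98, 97]
360 190 [97, 97, 98, 97, 99, 98, 94, 90, 94, 98, 87, 69, 115, 133, 132, 133, 133] far 92 [135, 135, 134, 134, 130, 103, 74, 93, 92, 94]
390 192 [98, 100, 98, 95, 94, 89, 89, 92, 93, 98, 91, 61, 101, 129, 127, 128, 127] far 94 [133, 132, 133, 134, 135, 124, 69, 99, 96, 95]
420 194 [48, 49, 50, 48, 50, 50, 49, 49, 48, 47, 46, 35, 44, 70, 73, 72, 73] far 96 [138, 138, 139, 139, 139, 127, 78, 98, 98, 99]
[[ 743.  165.   40.]
 [ 707. -293.   40.]]
```

View pics/c1.png

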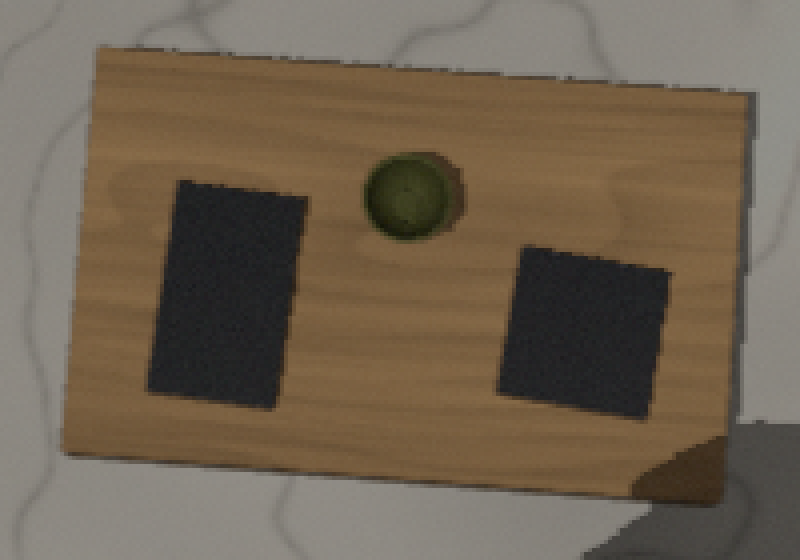

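The crop shows the block's near top edge as a thin dark line from about (270,193) to (390,202). The bowl is clear of both slates.

Run:
```python
from h import *
g=cv2.cvtColor(eyes.get_image("top"),cv2.COLOR_RGB2GRAY).astype(float)
near,far,lef=[],[],[]
for u in range(268,412):
    v=int(193+(u-270)*.077); c=g[v-6:v+6,u]; k=np.argmax(c>116); 
    if k: near.append((u, v-6+k-1 - 1+ 0.5*0 ))   # row before the counter begins, less the dark line (~1.5 px)
    v=int(91+(u-270)*.07); c=g[v-6:v+8,u]; k=np.argmax(c<112); far.append((u,v-6+k-.5))
for n,p in (("near",near),("far",far)):
    X=plane("top",np.array(p,float),.04)*1000; vx,vy,x,y=cv2.fitLine(X[:,:2].astype(np.float32),cv2.DIST_HUBER,0,.01,.01).ravel()
    s=np.sign(vy); print(n,len(p),"yaw",np.degrees(np.arctan2(-vx*s,vy*s)),"x at y=70:",x+(70-y)*vx/vy," at y=-175:",x+(-175-y)*vx/vy)
ly=[]
for v in range(100,188):
    u=int(268-(v-93)*.075); c=g[v,u-6:u+6]; k=np.argmax(c<112); ly.append((u-6+k-.5,v))
X=plane("top",np.array(ly,float),.04)*1000; vx,vy,x,y=cv2.fitLine(X[:,:2].astype(np.float32),cv2.DIST_HUBER,0,.01,.01).ravel(); print("left yaw",np.degrees(np.arctan(vy/vx)))
```

```text
near 139 yaw -4.9465637 x at y=70: 448.156  at y=-175: 426.9515
far 144 yaw -4.779771 x at y=70: 739.5867  at y=-175: 719.1005
left yaw -4.7387433
```

```bash
cat > g.py <<'E'
import sys; from h import *; from scipy.spatial.transform import Rotation as R
psi=np.radians(-4.8); ex=np.array([np.cos(psi),np.sin(psi)]); ey=np.array([-ex[1],ex[0]]); E0=np.array([448.3,70.])
def bf(p): return np.array([(p-E0)@ex,(p-E0)@ey])
if __name__=="__main__":
    o=monitor.get_obs(); Rm=R.from_rotvec(o["tool_rot"]).as_matrix(); p=o["tool_pos"]*1000
    hd=np.degrees(np.arctan2(Rm[1,0],Rm[0,0])); print("t",o["t"],"now s,t,z",bf(p[:2]).round(1),p[2].round(1),"yaw off",round(hd+4.8,2),"f",o["contact_force"].round(1))
    for a in sys.argv[1:]:
        s,t,z=map(float,a.split(",")); w=np.r_[E0+s*ex+t*ey,z]; print(a,"shift",(Rm.T@(w-p)).round(1),"turn",round(hd+4.8,2))
E
python3 g.py 225,12,404 225,12,230
```

```text
t 0.3 now s,t,z [-228.  -694.8] 404.3 yaw off 19.91 f [0.2 0.8 1. ]
225,12,404 shift [ 666.7 -510.3    0.7] turn 19.91
225,12,230 shift [ 666.7 -510.1  174.7] turn 19.91
```

Emit:
step_arm --commands '[[60,[667,-510,0],20],[60,[667,-510,0],20],[60,[667,-510,0],20],[60,[667,-510,0],20],[60,[667,-510,0],20],[60,[667,-510,0],20],[60,[667,-510,0],20],[60,[667,-510,0],20],[60,[667,-510,0],20],[60,[667,-510,0],20],[60,[667,-510,0],20],[60,[667,-510,0],20]]'

```text
t: 1.8
tool_pos: [0.6203, -0.0063, 0.4048]
tool_rot: [3.138, -0.134, 0.001]
contact_force: [-0.2, -1.4, -0.3]
opening: 0.0516
grip_force: 0.0
```

```bash
python3 g.py 225,12,404 225,12,230
```

```text
t 1.8 now s,t,z [177.8 -61.6] 404.8 yaw off -0.07 f [-0.2 -1.4 -0.3]
225,12,404 shift [ 47.1 -73.7   0.8] turn -0.07
225,12,230 shift [ 47.  -73.7 174.8] turn -0.07
```

Emit:
step_arm --commands '[[60,[47,-74,0],0],[60,[47,-74,0],0],[60,[47,-74,60],0],[60,[47,-74,120],0],[60,[47,-74,170],0],[60,[47,-74,175],0],[60,[47,-74,175],0],[60,[47,-74,175],0]]'

```text
t: 2.8
tool_pos: [0.674, 0.0615, 0.2336]
tool_rot: [-3.139, 0.134, -0.009]
contact_force: [0.6, -0.8, 1.0]
opening: 0.0515
grip_force: 0.0
```

```bash
python3 g.py 225,12,220
python3 - <<'E'
from h import *
cv2.imwrite("pics/s1.png",cv2.resize(eyes.get_image("side")[60:240,170:400,::-1],None,fx=3,fy=3)); 
cv2.imwrite("pics/w1.png",eyes.get_image("wrist")[:,:,::-1])
E
```

```text
t 2.8 now s,t,z [225.6  10.4] 233.6 yaw off -0.08 f [ 0.6 -0.8  1. ]
225,12,220 shift [-0.7 -1.6 13.6] turn -0.08
```

View pics/s1.png

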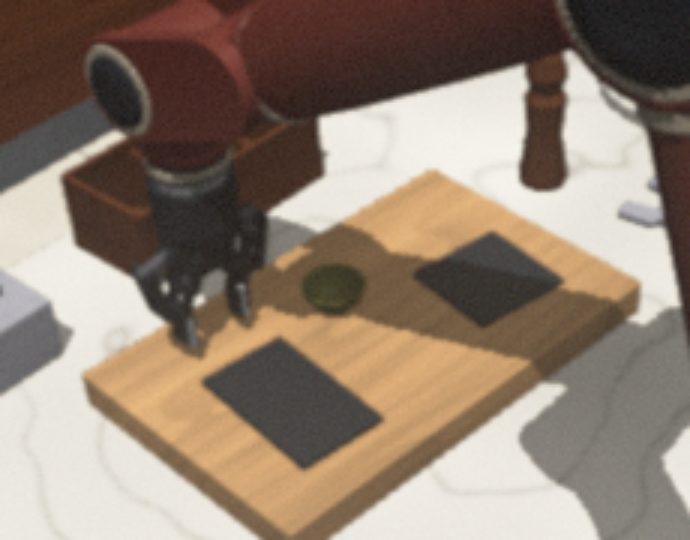

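View pics/w1.png

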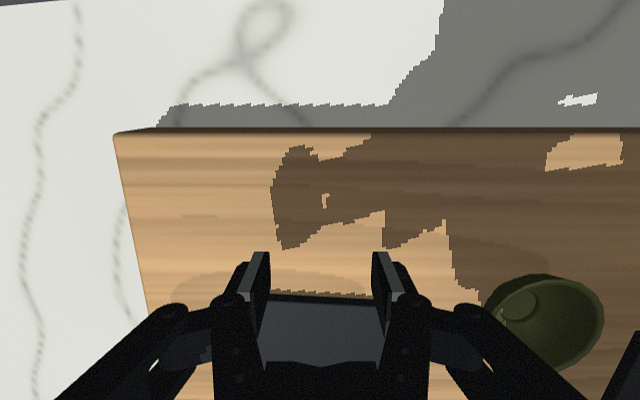

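The side crop shows the fingers above the block, just beyond the long slate's far edge. The wrist view shows the slate edge centred between them and the bowl clear to the right. Next I lower the fingers gently until they touch.

Emit:
step_arm --commands '[[60,[0,-1,6],0],[60,[0,-1,12],0],[60,[0,-1,15],0],[60,[0,-1,16],0],[60,[0,-1,16],0]]'

```text
t: 3.52
tool_pos: [0.6726, 0.0625, 0.2135]
tool_rot: [3.139, -0.134, -0.0]
contact_force: [-0.3, 0.3, 0.2]
opening: 0.0513
grip_force: 0.0
```

Emit:
step_arm --commands '[[60,[0,0,1],0],[60,[0,0,2],0],[60,[0,0,3],0]]'

```text
t: 3.9
tool_pos: [0.6726, 0.0625, 0.2107]
tool_rot: [-3.139, 0.134, -0.0]
contact_force: [0.5, 0.7, -0.3]
opening: 0.051
grip_force: 0.0
```

Emit:
step_arm --commands '[[60,[0,0,1],0],[60,[0,0,2],0]]'

```text
t: 4.15
tool_pos: [0.6728, 0.0625, 0.2102]
tool_rot: [3.139, -0.134, -0.001]
contact_force: [-5.7, -1.2, 11.1]
opening: 0.0513
grip_force: 5.2
```

Emit:
step_arm --commands '[[60,[0,0,1],0],[60,[0,0,1],0]]'

```text
t: 4.4
tool_pos: [0.6728, 0.0625, 0.2102]
tool_rot: [3.139, -0.134, -0.001]
contact_force: [-7.0, 0.3, 11.7]
opening: 0.0516
grip_force: 5.8
```

Emit:
step_arm --commands '[[60,[0,0,1],0],[60,[0,0,1],0]]'

```text
t: 4.65
tool_pos: [0.6729, 0.0626, 0.2101]
tool_rot: [3.139, -0.134, -0.002]
contact_force: [-9.3, -0.2, 16.0]
opening: 0.0512
grip_force: 8.0
```

Emit:
step_arm --commands '[[60,[0,0,-6],0],[60,[0,0,-6.5],0],[60,[0,0,-6.5],0]]'

```text
t: 5.03
tool_pos: [0.6725, 0.0625, 0.2127]
tool_rot: [-3.139, 0.134, 0.001]
contact_force: [-0.8, -0.4, 1.0]
opening: 0.0512
grip_force: 0.0
```

```bash
python3 g.py 205,12,213 125,12,213
```

```text
t 5.025 now s,t,z [224.   11.3] 212.7 yaw off -0.09 f [-0.8 -0.4  1. ]
205,12,213 shift [-19.   -0.7  -0.3] turn -0.09
125,12,213 shift [-99.   -0.6  -0.2] turn -0.09
```

Emit:
step_arm --commands '[[60,[-12,0,0],0],[60,[-19,0,0],0],[60,[-26,0,0],0],[60,[-33,0,0],0],[60,[-40,0,0],0],[60,[-47,0,0],0],[60,[-54,0,0],0],[60,[-61,0,0],0],[60,[-68,0,0],0],[60,[-75,0,0],0],[60,[-82,0,0],0],[60,[-90,0,0],0]]'

```text
t: 6.52
tool_pos: [0.5825, 0.0702, 0.2133]
tool_rot: [-3.139, 0.134, -0.0]
contact_force: [1.7, -0.1, -0.1]
opening: 0.0512
grip_force: 0.7
```

```bash
python3 g.py
python3 - <<'E'
from h import *
cv2.imwrite("pics/t2.png",cv2.resize(eyes.get_image("top")[80:220,245:445,::-1],None,fx=4,fy=4,interpolation=cv2.INTER_NEAREST))
E
```

```text
t 6.525 now s,t,z [133.7  11.4] 213.3 yaw off -0.09 f [ 1.7 -0.1 -0.1]
```

View pics/t2.png

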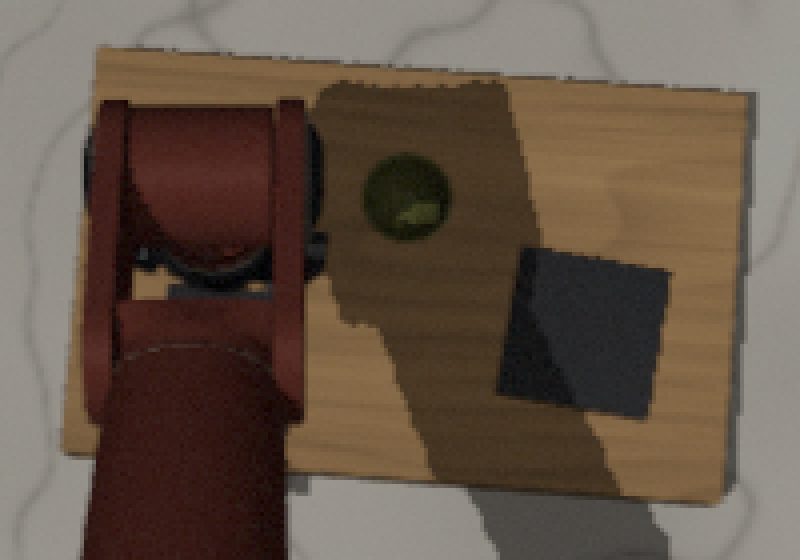

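The arm hides most of the long slate from above, so I push to just short of the goal and then measure in the side view.

Emit:
step_arm --commands '[[60,[-5,0,0],0],[60,[-11,0,0],0],[60,[-16,0,0],0],[60,[-17,0,0],0],[60,[-17,0,0],0]]'

```text
t: 7.2
tool_pos: [0.5658, 0.0717, 0.2131]
tool_rot: [-3.139, 0.134, 0.001]
contact_force: [-0.2, 0.9, 0.6]
opening: 0.0515
grip_force: 0.0
```

```bash
python3 g.py
python3 - <<'E'
from h import *
cv2.imwrite("pics/s3.png",cv2.resize(eyes.get_image("side")[140:270,190:400,::-1],None,fx=3.7,fy=3.7,interpolation=cv2.INTER_NEAREST))
E
```

```text
t 7.2 now s,t,z [116.9  11.5] 213.1 yaw off -0.09 f [-0.2  0.9  0.6]
```

View pics/s3.png

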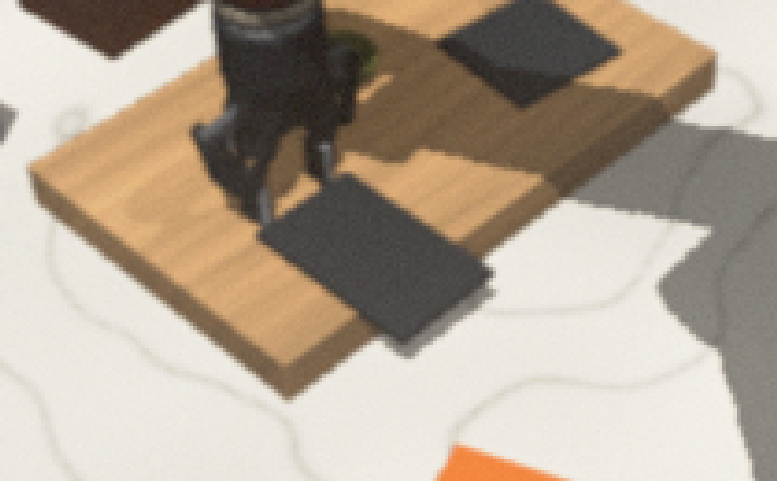

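The side crop shows the long slate overhanging the near edge, squared, with its near corners near (405,340) and (490,272) in the crop. Next I measure it, using the first pair of views to correct the side camera's bias.

```bash
cat > m2.py <<'E'
from g import *
def state(im,name,roi,off=0):
    q=quad(slate_masks(im,roi)); X=plane(name,q,.048)[:,:2]*1000; b=np.array([bf(p) for p in X])-off
    b=b[np.argsort(b[:,0])]; n=b[:2][np.argsort(b[:2,1])]; f=b[2:][np.argsort(b[2:,1])]   # near, far sorted by t
    yaw=np.degrees([np.arctan2(-(n[1]-n[0])[0],(n[1]-n[0])[1]),np.arctan2(-(f[1]-f[0])[0],(f[1]-f[0])[1]),np.arctan2(*(f[0]-n[0])[::-1]),np.arctan2(*(f[1]-n[1])[::-1])])
    return b.mean(0),n[:,0].mean(),f[:,0].mean(),yaw
if __name__=="__main__":
    S0=cv2.imread("pics/side0.png")[:,:,::-1].copy(); T0=cv2.imread("pics/top0.png")[:,:,::-1].copy()
    a=state(S0,"side",(230,165,302,222)); b=state(T0,"top",(275,118,328,190)); print(a,b); off=a[0]-b[0]; print("off",off)
    c=state(S0,"side",(302,132,362,172)); d=state(T0,"top",(362,135,416,190)); print("sq off",c[0]-d[0],c[3]-d[3])
    im=eyes.get_image("side"); m=slate_masks(im,(255,186,330,236)); print(state(im,"side",(255,186,330,236),off))
E
python3 m2.py
```

```text
(array([114.0472125 ,  15.80817332]), np.float64(40.36743550386081), np.float64(187.72698949708013), array([-3.02650943, -3.33221683, -4.42172208, -4.04216972])) (array([117.04712816,  13.67115979]), np.float64(42.731675075858504), np.float64(191.3625812457413), array([-3.76539198, -3.79259666, -3.62984852, -3.53400438]))
off [-2.99991566  2.13701354]
sq off [-2.92782184  3.28297561] [-0.238351   -0.70623116  0.09808481  0.05259715]
(array([28.9751459 ,  9.98211747]), np.float64(-45.93028640882979), np.float64(103.88057819963743), array([-1.11120001,  2.8140945 ,  1.23584145, -1.90151434]))
```

Emit:
step_arm --commands '[[60,[-2,0,0],0],[60,[-4,0,0],0],[60,[-4,0,0],0],[60,[-4,0,0],0]]'

```text
t: 7.8
tool_pos: [0.5619, 0.072, 0.2132]
tool_rot: [-3.139, 0.134, 0.001]
contact_force: [0.4, -0.6, 0.3]
opening: 0.0511
grip_force: 0.0
```

Emit:
step_arm --commands '[[60,[6,0,0],0],[60,[15,0,0],0],[60,[25,0,-20],0],[60,[30,0,-60],0],[60,[30,0,-60],0]]'

```text
t: 8.43
tool_pos: [0.5943, 0.0693, 0.2777]
tool_rot: [-3.138, 0.134, -0.013]
contact_force: [0.7, 0.1, 0.3]
opening: 0.0511
grip_force: 0.0
```

```bash
python3 g.py 190,-240,273
python3 - <<'E'
from m2 import *
im=eyes.get_image("side"); print(state(im,"side",(255,186,330,236),np.array([-3,2.1])))
E
```

```text
t 8.425 now s,t,z [145.6  11.5] 277.7 yaw off -0.09 f [0.7 0.1 0.3]
190,-240,273 shift [ 44.8 251.4   5. ] turn -0.09
(array([24.9295796 , 10.06258611]), np.float64(-49.92200015933575), np.float64(99.78115936745795), array([-0.52430128,  0.37417352,  1.09218306, -2.4170619 ]))
```

Emit:
step_arm --commands '[[60,[50,60,0],0],[60,[50,120,0],0],[60,[50,180,0],0],[60,[50,248,0],0],[60,[50,248,0],0],[60,[50,248,0],0],[60,[50,248,30],0],[60,[50,248,45],0],[60,[50,248,45],0]]'

```text
t: 9.6
tool_pos: [0.62, -0.1803, 0.226]
tool_rot: [-3.137, 0.131, 0.006]
contact_force: [-0.8, 0.1, -0.2]
opening: 0.0509
grip_force: 0.0
```

```bash
python3 g.py 196,-237,213
python3 - <<'E'
from m2 import *
im=eyes.get_image("top"); print(state(im,"top",(262,140,328,220)))
q=quad(slate_masks(im,(262,140,328,220)));print(q.round(1))
cv2.imwrite("pics/t4.png",cv2.resize(im[80:230,245:445,::-1],None,fx=4,fy=4,interpolation=cv2.INTER_NEAREST))
E
```

```text
t 9.6 now s,t,z [ 192. -235.] 226.0 yaw off 0.02 f [-0.8  0.1 -0.2]
196,-237,213 shift [ 4.  2. 13.] turn 0.02
(array([25.74142433,  9.23185135]), np.float64(-48.71269213855116), np.float64(100.19554079686677), array([0.36040715, 0.21339494, 0.62908912, 0.01136859]))
[[286.3 158.1]
 [317.7 160.4]
 [313.9 214. ]
 [281.6 211.7]]
```

View pics/t4.png

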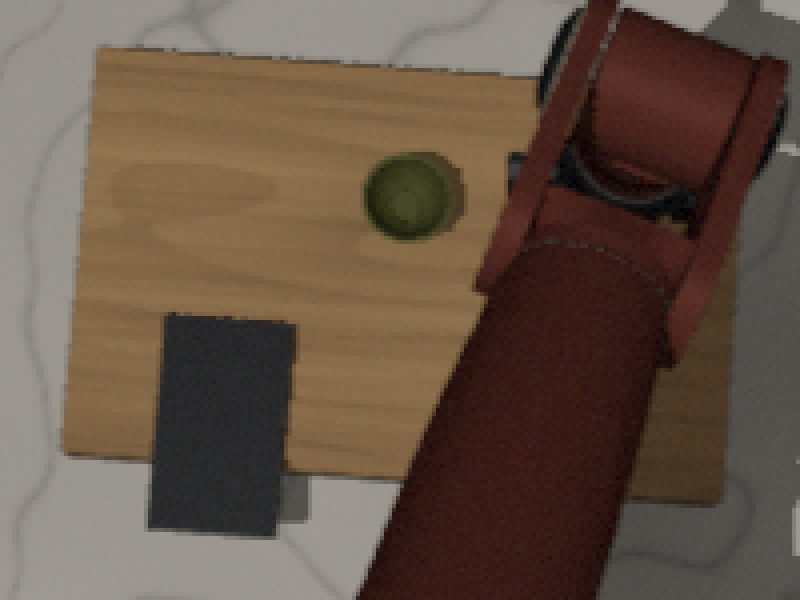

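The long slate is done: it overhangs by about 49–50 mm and is squared to 0.3°. The bowl hasn't moved. Now the square slate.

Emit:
step_arm --commands '[[60,[4,2,6],0],[60,[4,2,12],0],[60,[4,2,12],0],[60,[4,2,12],0]]'

```text
t: 10.15
tool_pos: [0.6244, -0.1844, 0.2163]
tool_rot: [-3.139, 0.134, -0.0]
contact_force: [-0.2, 0.0, 0.1]
opening: 0.0508
grip_force: 0.0
```

```bash
python3 g.py 196,-237,213 90,-237,213
```

```text
t 10.15 now s,t,z [ 196.8 -238.7] 216.3 yaw off -0.09 f [-0.2  0.   0.1]
196,-237,213 shift [-0.8 -1.7  3.3] turn -0.09
90,-237,213 shift [-106.8   -1.6    3.3] turn -0.09
```

Emit:
step_arm --commands '[[60,[0,0,3],0],[60,[0,0,3.3],0],[60,[-7,0,3.3],0],[60,[-14,0,3.3],0],[60,[-21,0,3.3],0],[60,[-28,0,3.3],0],[60,[-35,0,3.3],0],[60,[-42,0,3.3],0],[60,[-49,0,3.3],0],[60,[-56,0,3.3],0],[60,[-62,0,3.3],0],[60,[-68,0,3.3],0]]'

```text
t: 11.65
tool_pos: [0.5563, -0.1785, 0.213]
tool_rot: [3.139, -0.134, 0.0]
contact_force: [1.6, 0.4, 1.0]
opening: 0.0512
grip_force: 0.6
```

Emit:
step_arm --commands '[[60,[-6,0,0],0],[60,[-12,0,0],0],[60,[-18,0,0],0],[60,[-24,0,0],0],[60,[-30,0,0],0],[60,[-36,0,0],0],[60,[-41,0,0],0],[60,[-41,0,0],0],[60,[-41,0,0],0]]'

```text
t: 12.78
tool_pos: [0.5155, -0.175, 0.2126]
tool_rot: [-3.138, 0.134, 0.001]
contact_force: [-0.0, 0.2, -0.8]
opening: 0.0516
grip_force: 0.0
```

```bash
python3 g.py 83,-237,213
python3 - <<'E'
from m2 import *
im=eyes.get_image("side")
cv2.imwrite("pics/s5.png",cv2.resize(im[100:250,240:440,::-1],None,fx=4,fy=4,interpolation=cv2.INTER_NEAREST))
E
```

```text
t 12.775 now s,t,z [  87.5 -238.5] 212.6 yaw off -0.09 f [-0.   0.2 -0.8]
83,-237,213 shift [-4.5 -1.5 -0.4] turn -0.09
```

View pics/s5.png

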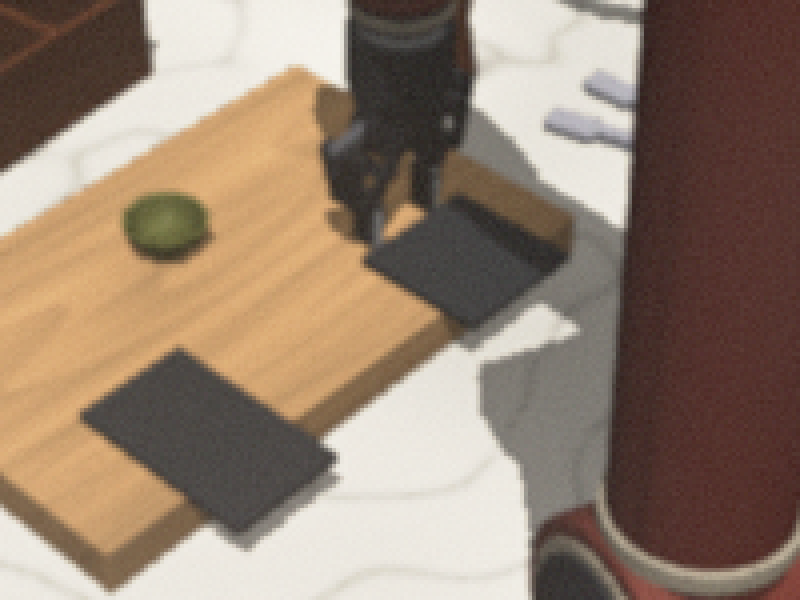

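The side crop shows the square slate squared and overhanging, a few mm short of the goal. The fingertip-to-face offset from the long slate (12.9 mm) says 4.5 mm is left to push.

Emit:
step_arm --commands '[[60,[-2,0,0],0],[60,[-4,0,0],0],[60,[-4.5,0,0],0],[60,[-4.5,0,0],0]]'

```text
t: 13.32
tool_pos: [0.5112, -0.1746, 0.2129]
tool_rot: [-3.139, 0.134, 0.0]
contact_force: [0.9, 0.1, -0.1]
opening: 0.0511
grip_force: 0.4
```

Emit:
step_arm --commands '[[60,[6,0,0],0],[60,[15,0,0],0],[60,[25,0,-20],0],[60,[30,0,-60],0],[60,[35,60,-110],0],[60,[35,120,-170],0],[60,[35,180,-200],0],[60,[35,240,-200],0],[60,[35,300,-200],0],[60,[35,300,-200],0],[60,[35,300,-200],0]]'

```text
t: 14.7
tool_pos: [0.5203, -0.479, 0.4126]
tool_rot: [3.138, -0.139, -0.0]
contact_force: [-0.3, -0.0, 0.4]
opening: 0.051
grip_force: 0.0
```

```bash
python3 g.py
python3 - <<'E'
from m2 import *
im=eyes.get_image("top")
cv2.imwrite("pics/t6.png",im[:,:,::-1])
for r in [(262,140,328,220),(355,150,425,232)]: print(quad(slate_masks(im,r)).round(1).tolist(),state(im,"top",r))
E
```

```text
t 14.7 now s,t,z [ 117.7 -541. ] 412.6 yaw off -0.25 f [-0.3 -0.   0.4]
[[286.3, 158.1], [317.7, 160.4], [313.9, 214.2], [281.6, 211.4]] (array([25.85193338,  9.23330313]), np.float64(-48.583445777050315), np.float64(100.2873125414527), array([-0.39783186,  0.19410087,  0.62712915,  0.00940355]))
[[372.8, 175.1], [406.6, 177.7], [425.3, 228.0], [368.0, 231.9]] (array([  -1.34966301, -249.18766418]), np.float64(-73.91773092145044), np.float64(71.21840489557962), array([ 8.44737035, -0.08282582, 23.94186   , -0.72220682]))
```

View pics/t6.png

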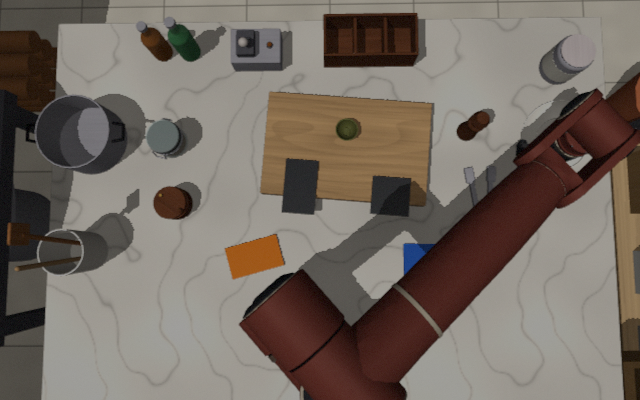

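The top view shows both slates overhanging and everything else in place. The arm's shadow spoils the square slate's mask, so I measure again with a tighter threshold.

Run:
```python
from m2 import *
im=eyes.get_image("top"); hsv=cv2.cvtColor(im,cv2.COLOR_RGB2HSV)
print(hsv[205:222:1,390,2].tolist(),hsv[195,405:416,2].tolist())
import m2
for th in (48,55):
    def sm(im,roi):
        g=cv2.cvtColor(im,cv2.COLOR_RGB2HSV)[...,2]; m=(g<th).astype(np.uint8)*255; z=np.zeros_like(m); x0,y0,x1,y1=roi; z[y0:y1,x0:x1]=m[y0:y1,x0:x1]; return cv2.morphologyEx(z,cv2.MORPH_OPEN,np.ones((5,5)))
    m2.slate_masks=sm; print(th,state(im,"top",(355,150,418,220)), quad(sm(im,(355,150,418,220))).round(1).tolist())
```

```text
[24, 28, 29, 27, 31, 31, 26, 24, 28, 31, 53, 81, 80, 78, 76, 71, 69] [25, 22, 27, 29, 36, 58, 71, 66, 67, 70, 71]
48 (array([  17.34904414, -242.35889838]), np.float64(-33.54670421671357), np.float64(68.24479250003688), array([ 0.33924994, -0.75551219,  0.57215299,  7.48526994])) [[372.1, 175.9], [410.0, 179.3], [408.0, 215.9], [374.4, 213.5]]
55 (array([  18.47470767, -240.42297598]), np.float64(-34.335023507150595), np.float64(71.28443885551826), array([-0.52998328, -0.47869063,  0.00856601, -0.04358063])) [[373.1, 175.0], [410.4, 178.1], [407.9, 216.5], [370.4, 213.2]]
```

```bash
python3 -c "
from station import finish_job; print(finish_job())"
```

```text
the job is handed in; nothing more can be done
None
```

I've handed the job in at about 15 s of the 48 s limit: the long slate sticks out about 49 mm and the square one about 34 mm, each squared to the edge within about half a degree; the bowl and the other items I could see stand where they were, though in the last view the arm hid part of the tongs.

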